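# Bring the red-lidded jar of a desk carousel to the front and hold it

### The job

Slide the jar carousel along its track until the white pointer under its black grip lines up with the green clip on the track's front edge. Then turn the carousel so that the jar with the red lid faces front, straight behind the black grip, and finish still gripping the yellow handle on top firmly with the carousel at rest: do not let go. Leave the stapler, tape dispenser, mug and sharpener where they are.

Things in the scene. Friction and masses are not known exactly. Their poses are not given: they have to be found in the camera images.
- track: Dark wooden fixed base board of the carousel, 280 mm by 400 mm, 8 mm thick, with two aluminium rails and grey end stops. Origin on the desk, midway between the rails and halfway along them; the board reaches from x -190 to +90 mm and y -200 to +200 mm. Its y axis runs along the track, its -x axis to the front (towards the robot). It stands somewhat turned on the desk.
- carriage: Grey carriage that slides along the track's y axis only (200 mm of travel, carriage centre from track y -100 to +100 mm; stiff with about 3 N friction, stays where left). Same axes as the track; origin on the turntable's axis, at desk height. An arm 34 mm wide reaches forward (-x) and bears the black grip.
- grip (a point): Where to grasp the black upright grip post that moves the carriage: a block 16 mm wide along the track (y), 26 mm in x, standing from 26 to 86 mm above the desk, 145 mm in front of the turntable's axis. This point is on its centre line, 70 mm above the desk.
- pointer (a point): Tip of the white pointer (10 mm wide) at the front foot of the black grip, 172 mm in front of the turntable's axis and 21 mm above the desk. It moves with the carriage.
- marker: Green clip, 10 mm wide along the track, 26 mm in x and 10 mm high, fixed on the front edge of the track board and standing a little over it; it marks where the pointer shall stand. Origin at its centre on the board (8 mm above the desk); same axes as the track. It always lies on the +y side of the carriage's start.
- turntable: Round wooden turntable, 188 mm across, top 40 mm above the desk, on the carriage; it turns freely and without end about the upright axis (light bearing, about 0.015 N m friction). It bears, 62 mm from the axis and 72 degrees apart, four glass jars (54 mm across, lid tops 115 mm above the desk; lids red, white, grey, blue) and one tin of short pencils (tops 120 mm). Origin on the axis at desk height; its -x axis points to the red-lidded jar.
- red_jar (a point): Centre of the top of the red lid, 62 mm from the axis, 115 mm above the desk. The jar has a red patch on its outer side. It faces front when it lies straight towards -x of the carriage from the axis.
- handle: Yellow plastic bar on top of the turntable's central column, fixed to the turntable: 64 mm long (its x axis, which points along the line to the red jar), 14 mm thick (y), 40 mm high, from 148 to 188 mm above the desk. Origin at the centre of its underside, on the turntable's axis.
- handle_mid (a point): Middle of the yellow bar, on the turntable's axis, 170 mm above the desk: where to grip it.
- stapler: Black stapler, 145 mm long (x), 36 mm wide, 54 mm high, loose. Origin at the centre of its underside.
- tape_dispenser: Steel tape dispenser, 140 mm by 60 mm, 98 mm high, loose. Origin at the centre of its underside.
- mug: Blue ceramic mug of pens, 82 mm across, 95 mm high, pens to 155 mm, loose. Origin at the centre of its underside.
- sharpener: Red plastic pencil sharpener, 26 by 34 by 16 mm, loose. Origin at the centre of its underside.

How it is judged:
By the outcome, as a careful person would: the job done as asked, in the order asked, and still so for the second after the job is handed in, while the arm keeps its last pose, push and grip.
It also fails if it takes over 64 s, if anything falls off the work surface, if the arm or the gripper's body presses on something with over 40 N, if the wrist force passes 120 N, or if a joint passes its speed limit or range.

### The arm

A 6-joint arm with a two-finger parallel gripper is mounted at the origin on the work surface. World frame = base frame: x ahead of the robot, y to its left, z up, the work surface at z = 0. Lengths are in m, angles in rad, forces in N, time in s.
With the tool pointing down it reaches from about 0.225 to 0.875 m from the base axis. Payload 3.4 kg.
Tool frame: the origin (TCP) lies midway between the tips of the shut fingers; the grasp point (between the pads) lies 19 mm behind it (manip.pinch_z is the distance from the TCP to the grasp point, in m); z points along the fingers, y is the line along which they close (so a half turn about z gives the same grasp; the last joint's range is limited). The gripper opens to 85 mm and grips with 20 to 120 N. Pads are 22 mm wide; open, the fingers measure 114 mm over their backs; the gripper's body (76 mm by 85 mm) begins 54 mm behind the grasp point. The pads swing forward as they close: fully open they stand 13 mm farther back than shut.
Start: joints at [1.225, 0.276, 1.505, -0, 1.361, -0.121], TCP at [0.128, 0.561, 0.231] pointing down, gripper open.
Joint ranges: [-2.89, 2.89], [-0.75, 2.08], [0.22, 2.7], [-1.18, 4.32], [0.11, 2.71], [-2.7, 2.7]. Speed limits (rad/s): [2.57, 2.57, 3.14, 3.14, 3.14, 3.14].

### API

Orientations are given as a unit quaternion [w, x, y, z].
In Python, from rig import manip gives the robot as it stands.
- The arm moves only by the tool carry_out, never from a script. Its arguments are lists of equal length, an entry for each row: "delta_pos": the shift along the tool's x, y, z scaled (see below), a list of three; "turn": the turn, a rotation vector about the tool's x, y, z scaled (see below), a list of three; "claw": the closure, from -1 (fully open) to 1 (shut). A call has 1 to 12 rows; each row is the pose to reach, as a shift and turn from the pose commanded when the call began, along the tool's axes at that moment; what a row does not reach only later rows make up. The controller multiplies each number of a shift by 400 mm and each number of a turn by 30 degrees. A row lasts 1/10 s, in which the tool goes at most 50 mm and 8.59 degrees, less where a joint would pass 70% of its speed; a pose out of reach is approached as far as the arm can. A call with a number of a shift or a turn outside -1 to 1 is refused whole. A call with a gripper value outside its range is refused whole. The fingers move at their own pace and stop on an object; "force" is the grip in N (left out, the last holds). Time passes only in rows, so rows that repeat a pose let the fingers close. It gives the time, the measured TCP pose, the force, the opening and the grip force at its end, in the units of the state.
- manip.get_state(): the state, without advancing time (a new reading comes with each control period).
- manip.get_image(name): name is "side" or "top"; returns a dict with "image" (420x560x3 uint8, red, green, blue), "z_map" (420x560 float32, m along the optical axis (not along the pixel's ray), 0 where there is no reading), "fx", "fy", "cx", "cy" (pixels), "world_to_cam" (4x4, takes a point from world to camera coordinates). Camera axes: x right, y down, z forward; pixel columns grow to the right and rows downward; lengths in m; the calibration is good to about 2 mm. A picture is of the moment at which its call begins.
- manip.sign_off(): hands the job in; it is judged then, once.
Trained networks look in the newest picture that a camera, given by its name, has taken for a name from the list of things; names that differ only in an ending like _2 or _b are one class to them, and where a whole thing is asked for, a point or a joint stands for the part that bears it (a point fixed in the world has none). Each returns a list of dicts, best first, with "score" (0 to 1); they miss things now and then, are a little off and sometimes report something else, mostly with a low value. They report only what shows in the picture. A call takes as long as a camera call.
- manip.spot_in(camera, query): "point" ([x, y, z] in m, in world coordinates, good to about 4 mm: the middle of the surface that is visible of it).
- manip.place_of(camera, query): "point" ([x, y, z] in m, in world coordinates, good to about 4 mm: a listed point, or the origin of a listed thing).
The state is a dict: "clock": time; "qpos": joint angles; "qd": joint speeds; "effort": joint torques, N m; "position": TCP position; "ee_rot": TCP orientation; "contact_force": force on the tool from outside, world axes, zero at the start; "moment": the same for the moment, N m; "width": finger opening in m; "gripper_force": force on a finger pad.
Only numpy, scipy, OpenCV 4.12 (cv2) and the standard library are available. Lean on these libraries where they do the work, as an engineer would, in place of code of your own. Each camera call takes 0.05 s, during which the arm holds its last target. There are 200 camera calls.

## Working session

There is one attempt and no reset: what is moved stays moved. The work goes in short steps, Python scripts to look and compute and a tool call to move; the robot and the scene stay as the last step left them, time stands still between calls to the robot, and variables do not carry over. Pictures are saved under pics/ and viewed, at most 10 in all, crops included, and the job is handed in when it is done.

Besides the shell and the picture viewer there is one more tool, called as name(argument=value, ...) on one line, values as JSON. carry_out: Moves the arm, as the interface text tells. Shifts and turns lie within -1 to 1; 1 stands for 400 mm of shift or 30 degrees of turn. Its arguments: {"type":"object","properties":{"delta_pos":{"type":"array","items":{"type":"array","items":{"type":"number","minimum":-1,"maximum":1}}},"turn":{"type":"array","items":{"type":"array","items":{"type":"number","minimum":-1,"maximum":1}}},"claw":{"type":"array","items":{"type":"number"}},"force":{"type":"number"}},"required":["delta_pos","turn","claw"]}

```bash
mkdir -p pics; ls; python3 - <<'E'
from rig import manip
import cv2,numpy as np
s=manip.get_state();print({k:np.round(v,3) for k,v in s.items()})
for c in("top","side"):
    d=manip.get_image(c);cv2.imwrite(f"pics/{c}0.png",d["image"][:,:,::-1])
    for q in("track","carriage","grip","pointer","marker","turntable","red_jar","handle","handle_mid","stapler","tape_dispenser","mug","sharpener"):
        print(c,q,[(np.round(r["point"],3).tolist(),round(r["score"],2)) for r in manip.place_of(c,q)[:2]])
E
```

```text
pics
{'clock': np.float64(0.0), 'qpos': array([ 1.225,  0.277,  1.506, -0.   ,  1.361, -0.121]), 'qd': array([-0.   , -0.001,  0.   ,  0.002, -0.001, -0.002]), 'effort': array([-1.0000e-03, -4.1677e+01, -2.4581e+01, -0.0000e+00,  1.1000e-02,
        0.0000e+00]), 'position': array([0.128, 0.56 , 0.23 ]), 'ee_rot': array([-0.   ,  0.112,  0.994, -0.001]), 'contact_force': array([-1.03 ,  0.372, -0.223]), 'moment': array([ 0.019, -0.044,  0.002]), 'gripper_force': np.float64(0.0), 'width': np.float64(0.086)}
top track [([0.572, 0.021, -0.003], 0.79)]
top carriage [([0.582, -0.074, 0.003], 0.94)]
top grip [([0.44, -0.094, 0.074], 0.9), ([0.622, -0.121, 0.116], 0.22)]
top pointer [([0.415, -0.098, 0.018], 0.95)]
top marker [([0.384, -0.005, 0.006], 0.46)]
top turntable [([0.583, -0.072, 0.001], 0.92), ([0.407, -0.434, -0.002], 0.74)]
top red_jar [([0.623, -0.123, 0.113], 0.71)]
top handle [([0.585, -0.073, 0.148], 0.46)]
top handle_mid [([0.582, -0.071, 0.169], 0.43), ([0.558, 0.456, 0.001], 0.25)]
top stapler [([0.377, 0.452, 0.002], 0.91)]
top tape_dispenser [([0.592, -0.434, 0.003], 0.95), ([0.619, -0.119, 0.114], 0.67)]
top mug [([0.558, 0.455, -0.002], 0.57), ([0.375, 0.456, 0.002], 0.33)]
top sharpener [([0.406, -0.434, -0.007], 0.56)]
side track [([0.569, 0.016, -0.001], 0.68)]
side carriage [([0.413, -0.436, -0.001], 0.71), ([0.586, -0.069, 0.001], 0.6)]
side grip [([0.439, -0.09, 0.072], 0.91)]
side pointer [([0.414, -0.098, 0.023], 0.74)]
side marker [([0.385, -0.006, 0.009], 0.49)]
side turntable [([0.584, -0.073, 0.0], 0.97)]
side red_jar [([0.625, -0.125, 0.116], 0.95)]
side handle [([0.585, -0.077, 0.149], 0.77)]
side handle_mid [([0.583, -0.076, 0.166], 0.58)]
side stapler [([0.376, 0.452, -0.002], 0.8)]
side tape_dispenser [([0.589, -0.439, -0.004], 0.63)]
side mug [([0.559, 0.458, -0.0], 0.76), ([0.385, -0.008, 0.008], 0.42)]
side sharpener [([0.412, -0.436, 0.001], 0.56)]
```

View pics/top0.png

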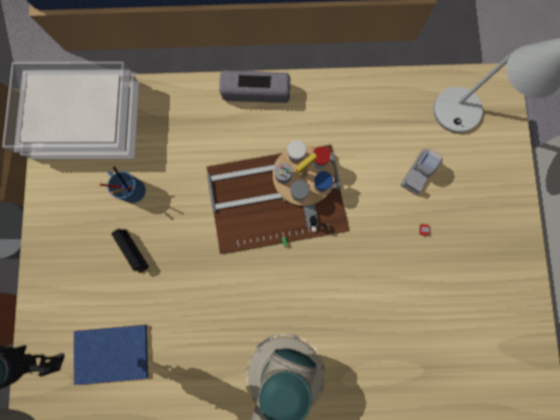

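View pics/side0.png

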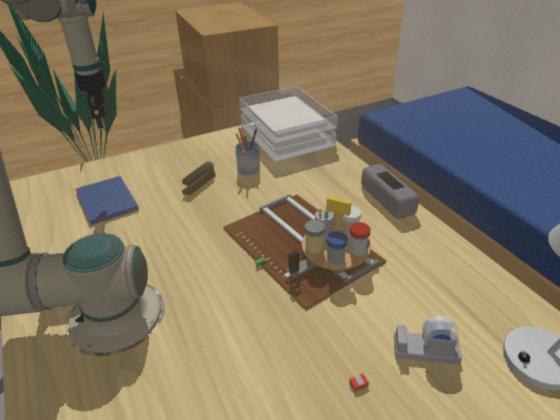

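The top view shows the green clip at (285,240), the grip at (314,222), the red lid at (321,156) and the yellow bar at (302,160). These agree with the network reports. Next I fit the track and carriage model to repeated reports.

```bash
cat > h.py <<'E'
from rig import manip
import numpy as np
from scipy.optimize import least_squares
LOC={"track":(0,0),"carriage":(0,0),"turntable":(0,0),"handle_mid":(0,0),"handle":(0,0),"grip":(-.145,0),"pointer":(-.172,0)}
def measure(names,n=2,cams=("top","side")):
    out=[]
    for _ in range(n):
        for c in cams:
            manip.get_image(c)
            for q in names:
                r=manip.place_of(c,q)
                if r and r[0]["score"]>.3: out.append((q,c,np.array(r[0]["point"])))
    return out
def fit(obs,p0=(.583,-.074,.146,-.095,-.2,.096,-.9)):
    # p: axis x,y; track yaw; carriage track-y; marker x,y rel axis; red-jar world angle
    def res(p):
        ex=np.array([np.cos(p[2]),np.sin(p[2])]);ey=np.array([-ex[1],ex[0]]);o=[]
        for q,c,x in obs:
            if q=="red_jar": l=p[:2]+.062*np.array([np.cos(p[6]),np.sin(p[6])])
            elif q=="marker": l=p[:2]+p[4]*ex+p[5]*ey
            else:
                a=LOC[q]; l=p[:2]+a[0]*ex+a[1]*ey-(p[3]*ey if q=="track" else 0)
            o+=list(x[:2]-l)
        return np.array(o)*1000
    return least_squares(res,p0,loss="soft_l1",f_scale=4)
E
python3 - <<'E'
from h import *
obs=measure(["track","carriage","grip","pointer","marker","turntable","handle_mid","red_jar"])
import pickle;pickle.dump(obs,open("obs0.pkl","wb"))
f=fit(obs);p=f.x
print(p.round(4),np.degrees(p[[2,6]]),len(obs),manip.get_state()["clock"])
for c in("top","side"):print(c,fit([o for o in obs if o[1]==c]).x.round(4))
E
```

```text
[ 0.5846 -0.0735  0.1421 -0.095  -0.0873  0.0431 -0.9096] [  8.14425416 -52.1153641 ] 30 3.2
top [ 0.584  -0.0725  0.1426 -0.0946 -0.0935  0.0479 -0.9091]
side [ 0.5853 -0.0744  0.1424 -0.095  -0.0784  0.0216 -0.9118]
```

```bash
cat >> h.py <<'E'
import cv2
def blob(c,kind,near,z,save=None,r=25):
    """world xy of colour blob centroid (ray cut with height z), searched near a world point"""
    d=manip.get_image(c);im=d["image"];T=d["world_to_cam"];K=np.array([d["fx"],d["fy"]]);C=np.array([d["cx"],d["cy"]])
    if save: cv2.imwrite(save,im[:,:,::-1])
    h=cv2.cvtColor(im,cv2.COLOR_RGB2HSV).astype(int)
    H,S,V=h[...,0],h[...,1],h[...,2]
    m={"green":(H>45)&(H<85)&(S>100)&(V>60),"white":(S<60)&(V>150),"yellow":(H>20)&(H<33)&(S>170)&(V>120),"red":((H<6)|(H>174))&(S>170)&(V>90)}[kind]
    q=T[:3,:3]@np.array([near[0],near[1],z])+T[:3,3];uv=K*q[:2]/q[2]+C
    yy,xx=np.nonzero(m);k=np.hypot(xx-uv[0],yy-uv[1])<r;xx,yy=xx[k],yy[k]
    if len(xx)==0:return None,0,uv
    R=T[:3,:3].T;o=-R@T[:3,3];ray=R@np.array([(xx.mean()-C[0])/K[0],(yy.mean()-C[1])/K[1],1])
    return (o+ray*(z-o[2])/ray[2])[:2],len(xx),(xx.mean(),yy.mean())
E
python3 - <<'E'
from h import *
import pickle
for c in("top","side"):
    print(c,"green",blob(c,"green",(.385,-.006),.014));print(c,"white",blob(c,"white",(.414,-.098),.021,r=6),)
    print(c,"yellow",blob(c,"yellow",(.585,-.073),.18 if c=="side" else .188)); print(c,"red",blob(c,"red",(.622,-.124),.115,r=12))
print([ (o[1],o[2].round(3)) for o in pickle.load(open("obs0.pkl","rb")) if o[0]=="marker"])
E
```

```text
top green (array([ 0.38537048, -0.01057747]), 29, (np.float64(283.9310344827586), np.float64(240.86206896551724)))
top white (array([ 0.41895233, -0.09961948]), 9, (np.float64(313.1111111111111), np.float64(228.66666666666666)))
top yellow (array([ 0.5794194 , -0.07902051]), 31, (np.float64(307.4516129032258), np.float64(162.58064516129033)))
top red (array([ 0.62063063, -0.12683161]), 207, (np.float64(322.1062801932367), np.float64(154.82125603864733)))
side green (array([ 0.38337209, -0.0080575 ]), 30, (np.float64(259.53333333333336), np.float64(260.8333333333333)))
side white (array([ 0.42035161, -0.09486535]), 12, (np.float64(286.5833333333333), np.float64(274.25)))
side yellow (array([ 0.57931404, -0.08097935]), 126, (np.float64(338.531746031746), np.float64(204.3095238095238)))
side red (array([ 0.62019919, -0.12319442]), 168, (np.float64(359.5059523809524), np.float64(228.53571428571428)))
[('top', array([ 0.584, -0.07 ,  0.003])), ('side', array([ 0.623, -0.12 ,  0.114])), ('top', array([ 0.385, -0.007,  0.008])), ('side', array([ 0.386, -0.008,  0.005]))]
```

carry_out(delta_pos=[[-0.75,-0.95,0],[-0.75,-0.95,0],[-0.75,-0.95,0],[-0.75,-0.95,0],[-0.75,-0.95,0],[-0.75,-0.95,0],[-0.75,-0.95,0],[-0.75,-0.95,0],[-0.75,-0.95,0],[-0.75,-0.95,0],[-0.75,-0.95,0],[-0.75,-0.95,0]], turn=[[0,0,-0.7],[0,0,-0.7],[0,0,-0.7],[0,0,-0.7],[0,0,-0.7],[0,0,-0.7],[0,0,-0.7],[0,0,-0.7],[0,0,-0.7],[0,0,-0.7],[0,0,-0.7],[0,0,-0.7]], claw=[-1,-1,-1,-1,-1,-1,-1,-1,-1,-1,-1,-1], force=40)

```text
clock: 4.8
position: [0.336, 0.1228, 0.2314]
ee_rot: [-0.0, -0.069, 0.998, 0.0]
contact_force: [-0.8, -0.7, -0.2]
width: 0.0856
gripper_force: 0.0
```

```bash
cat >> h.py <<'E'
from scipy.spatial.transform import Rotation as Ro
def go(target,yyaw):
    s=manip.get_state();R=Ro.from_quat(np.roll(s["ee_rot"],-1)).as_matrix()
    y=np.degrees(np.arctan2(R[1,1],R[0,1]));d=R.T@(np.array(target)-s["position"])
    print("pos",s["position"].round(4),"yaw",round(y,2),"q6",s["qpos"][5].round(2),"t",s["clock"],"| delta",(d/.4).round(3),"turn z",round(((y-yyaw+180)%360-180)/30,3))
E
python3 -c "
from h import *
go((.441,-.094,.160),98.14);go((.441,-.094,.052),98.14)"
```

```text
pos [0.336  0.1228 0.2314] yaw 97.94 q6 -1.56 t 4.8 | delta [-0.185 -0.573  0.178] turn z -0.007
pos [0.336  0.1228 0.2314] yaw 97.94 q6 -1.56 t 4.8 | delta [-0.185 -0.573  0.448] turn z -0.007
```

carry_out(delta_pos=[[-0.185,-0.573,0.178],[-0.185,-0.573,0.178],[-0.185,-0.573,0.178],[-0.185,-0.573,0.178],[-0.185,-0.573,0.178],[-0.185,-0.573,0.178],[-0.185,-0.573,0.178],[-0.185,-0.573,0.178]], turn=[[0,0,0],[0,0,0],[0,0,0],[0,0,0],[0,0,0],[0,0,0],[0,0,0],[0,0,0]], claw=[-1,-1,-1,-1,-1,-1,-1,-1])

```text
clock: 5.6
position: [0.441, -0.0912, 0.1601]
ee_rot: [-0.0, -0.072, 0.997, 0.001]
contact_force: [0.0, 0.3, -0.1]
width: 0.0856
gripper_force: 0.0
```

```bash
python3 -c "
from h import *
print([ (q,c,x.round(4)) for q,c,x in measure(['grip'],3)])
d=manip.get_image('side');cv2.imwrite('pics/s1.png',cv2.resize(d['image'][150:350,180:420,::-1],None,fx=3,fy=3))
go((.441,-.094,.054),98.14)"
```

```text
[('grip', 'top', array([ 0.4431, -0.0948,  0.0731])), ('grip', 'side', array([ 0.439 , -0.0927,  0.0711])), ('grip', 'top', array([ 0.4396, -0.0922,  0.0733])), ('grip', 'side', array([ 0.4411, -0.0918,  0.0722])), ('grip', 'top', array([ 0.4406, -0.0908,  0.0752])), ('grip', 'side', array([ 0.4376, -0.0935,  0.0697]))]
pos [ 0.4416 -0.0932  0.1601] yaw 98.11 q6 -2.08 t 6.25 | delta [ 0.002 -0.002  0.265] turn z -0.001
```

View pics/s1.png

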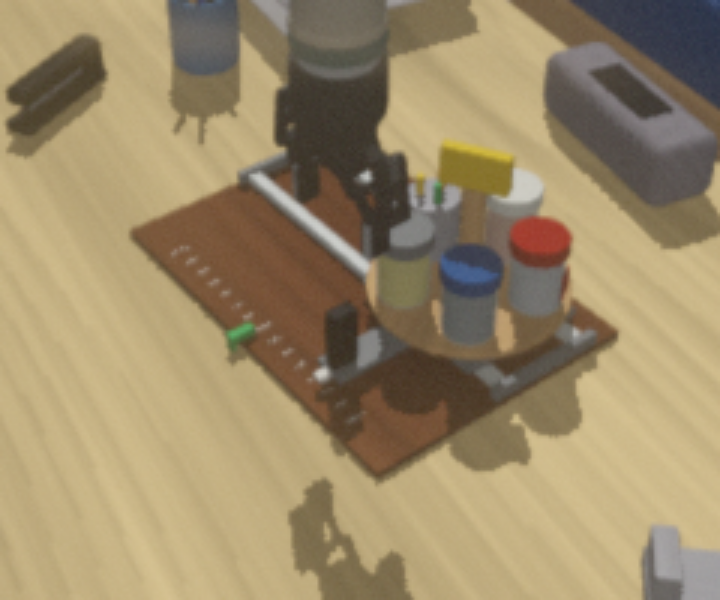

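The crop shows the open fingers straddling above the black grip (crop 340,335), with the clip at (240,333) and the pointer at (322,374). I lower and close.

carry_out(delta_pos=[[0.002,0,0.1],[0.002,0,0.2],[0.002,0,0.265],[0.002,0,0.265],[0.002,0,0.265],[0.002,0,0.265],[0.002,0,0.265],[0.002,0,0.265],[0.002,0,0.265],[0.002,0,0.265],[0.002,0,0.265],[0.002,0,0.265]], turn=[[0,0,0],[0,0,0],[0,0,0],[0,0,0],[0,0,0],[0,0,0],[0,0,0],[0,0,0],[0,0,0],[0,0,0],[0,0,0],[0,0,0]], claw=[-1,-1,-1,-1,1,1,1,1,1,1,1,1], force=40)

```text
clock: 7.45
position: [0.4415, -0.0938, 0.0551]
ee_rot: [0.001, -0.071, 0.997, -0.001]
contact_force: [-1.0, -0.4, 6.7]
width: 0.0153
gripper_force: 41.8
```

```bash
python3 -c "
from h import *
a=np.radians(8.14);p=manip.get_state();t=p['position']+.0933*np.array([-np.sin(a),np.cos(a),0]);print(p['contact_force'],p['moment'],p['width'],p['gripper_force'])
go(t,98.14)"
```

```text
[-0.9591627  -0.43337491  6.65380393] [-0.07371192  0.08692679  0.22116448] 0.01530743402723678 41.79979741573334
pos [ 0.4415 -0.0938  0.0551] yaw 98.18 q6 -2.08 t 7.45 | delta [-0.     0.233 -0.   ] turn z 0.001
```

carry_out(delta_pos=[[0,0.03,0],[0,0.06,0],[0,0.09,0],[0,0.12,0],[0,0.15,0],[0,0.18,0],[0,0.2,0],[0,0.22,0],[0,0.22,0],[0,0.22,0],[0,0.22,0]], turn=[[0,0,0],[0,0,0],[0,0,0],[0,0,0],[0,0,0],[0,0,0],[0,0,0],[0,0,0],[0,0,0],[0,0,0],[0,0,0]], claw=[1,1,1,1,1,1,1,1,1,1,1])

```text
clock: 8.55
position: [0.4281, -0.0056, 0.0551]
ee_rot: [0.0, -0.071, 0.997, 0.0]
contact_force: [-2.4, 2.3, 9.0]
width: 0.0155
gripper_force: 42.4
```

```bash
python3 - <<'E'
from h import *
s=manip.get_state();print(s["position"].round(4),s["contact_force"].round(1),s["moment"].round(2),s["width"])
obs=measure(["pointer","marker","grip","carriage","turntable","handle_mid","red_jar"],3)
for q in("pointer","marker","grip"):print(q,[(c,x.round(4).tolist()) for k,c,x in obs if k==q])
import pickle;pickle.dump(obs,open("obs1.pkl","wb"))
for c in("top","side"):
    g,n,uv=blob(c,"green",(.385,-.0078),.014);print(c,g,n)
    d=manip.get_image(c);u,v=map(int,uv);cv2.imwrite(f"pics/{c}2.png",cv2.resize(d["image"][v-50:v+30,u-50:u+60,::-1],None,fx=7,fy=7))
E
```

```text
[ 0.4281 -0.0056  0.0551] [-2.4  2.3  9. ] [0.24 0.34 0.27] 0.015501206558933863
pointer [('side', [0.3998, -0.0116, 0.0221]), ('side', [0.4004, -0.0112, 0.0229]), ('side', [0.4023, -0.0097, 0.0214])]
marker [('top', [0.3833, -0.0072, 0.0085]), ('side', [0.3845, -0.0093, 0.0075]), ('top', [0.3852, -0.0045, 0.0075]), ('side', [0.3835, -0.0083, 0.0073]), ('side', [0.3861, -0.0101, 0.0093])]
grip [('side', [0.4265, -0.0007, 0.0713]), ('side', [0.4231, -0.0028, 0.0713]), ('side', [0.4245, -0.0021, 0.0704])]
top [ 0.38537048 -0.01057747] 29
side [ 0.38351947 -0.00832613] 32
```

View pics/side2.png

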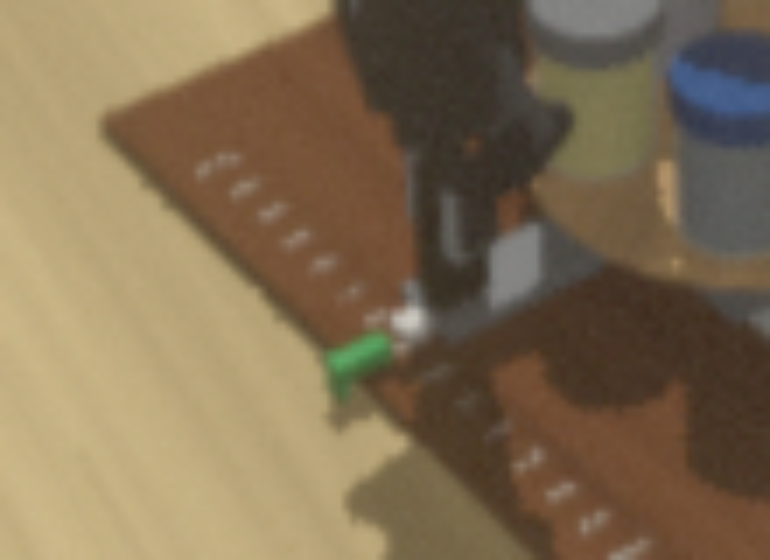

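View pics/top2.png

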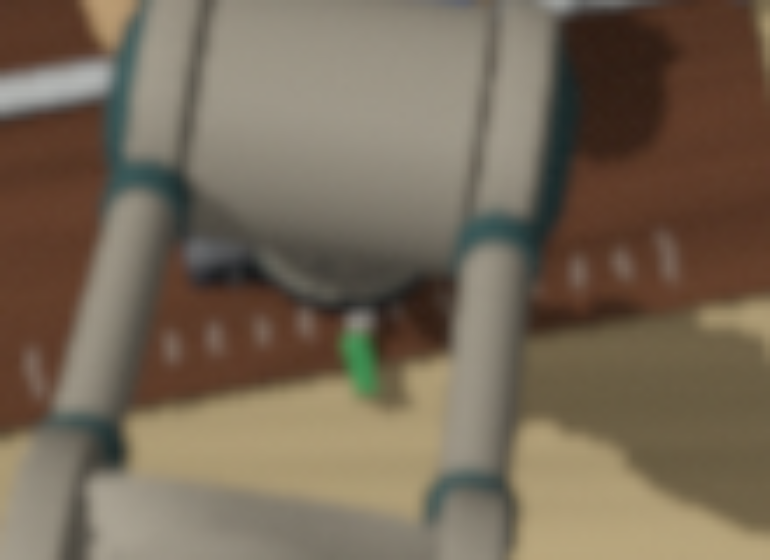

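The side crop has the pointer (408,320) just behind the clip (358,355), and the top crop has them at (360,322) and (360,362). They are a few mm apart at most, so I measure the offset along the track using depth.

```bash
cat >> h.py <<'E'
def clip_ptr(yaw,pt=(.401,-.0095),clip=(.3846,-.0076)):
    ex=np.array([np.cos(yaw),np.sin(yaw)]);ey=np.array([-ex[1],ex[0]])
    for c in("top","side"):
        d=manip.get_image(c);im=d["image"];T=d["world_to_cam"];R=T[:3,:3].T;o=-R@T[:3,3]
        h=cv2.cvtColor(im,cv2.COLOR_RGB2HSV).astype(int);H,S,V=h[...,0],h[...,1],h[...,2]
        G=np.clip((S-80)/60,0,1)*((H>45)&(H<85));W=np.clip((V-120)/60,0,1)*(S<80)
        vv,uu=np.mgrid[:420,:560]
        for nm,w,p,z,r in(("green",G,clip,.014,9),("white",W,pt,.021,4.5)):
            q=T[:3,:3]@np.array([*p,z])+T[:3,3];u0=d["fx"]*q[0]/q[2]+d["cx"];v0=d["fy"]*q[1]/q[2]+d["cy"]
            w=w*(np.hypot(uu-u0,vv-v0)<r)
            if w.sum()<2:print(c,nm,"none");continue
            u,v=(w*uu).sum()/w.sum(),(w*vv).sum()/w.sum()
            Z=np.median(d["z_map"][w>.5]) if (w>.5).any() else 0
            ray=R@np.array([(u-d["cx"])/d["fx"],(v-d["cy"])/d["fy"],1])
            P=o+ray*Z;Q=o+ray*(z-o[2])/ray[2]
            print(c,nm,"n",round(w.sum(),1),"uv",u.round(1),v.round(1),"pred",u0.round(1),v0.round(1),"depth xyz",P.round(4),"plane",Q.round(4),"track-y depth/plane mm",(1000*P[:2]@ey).round(1),(1000*Q[:2]@ey).round(1))
E
python3 - <<'E'
from h import *
import pickle
clip_ptr(.1421)
f=fit([o for o in pickle.load(open("obs1.pkl","rb")) if o[0]!="marker"],(.57,.018,.142,0,0,0,-.9));print(f.x.round(4))
E
```

```text
top green n 20.3 uv 284.1 241.2 pred 283.0 241.1 depth xyz [ 0.3842 -0.0111  0.0187] plane [ 0.3845 -0.0111  0.014 ] track-y depth/plane mm -65.3 -65.4
top white none
side green n 16.7 uv 259.8 260.8 pred 259.9 260.6 depth xyz [ 0.3828 -0.0111  0.0168] plane [ 0.3839 -0.0083  0.014 ] track-y depth/plane mm -65.2 -62.5
side white n 16.3 uv 266.4 255.4 pred 265.5 257.1 depth xyz [ 0.4044 -0.0084  0.0247] plane [ 0.406  -0.0046  0.021 ] track-y depth/plane mm -65.5 -62.1
[ 0.5702  0.0157  0.1409 -0.0314  0.      0.     -0.9047]
```

carry_out(delta_pos=[[0,0.005,0],[0,0.005,0],[0,0.005,0],[0,0.005,0],[0,0.005,0],[0,0.005,0],[0,0.005,0],[0,0.005,-0.12],[0,0.005,-0.24],[0,0.005,-0.36],[0,0.005,-0.48],[0,0.005,-0.48]], turn=[[0,0,0],[0,0,0],[0,0,0],[0,0,0],[0,0,0],[0,0,0],[0,0,0],[0,0,0],[0,0,0],[0,0,0],[0,0,0],[0,0,0]], claw=[1,1,1,-1,-1,-1,-1,-1,-1,-1,-1,-1])

```text
clock: 12.45
position: [0.4322, -0.0048, 0.2525]
ee_rot: [0.007, -0.071, 0.997, -0.002]
contact_force: [0.8, -0.4, 1.3]
width: 0.0853
gripper_force: 0.0
```

```bash
python3 - <<'E'
from h import *
clip_ptr(.1421,pt=(.401,-.0075))
go((.570,.018,.25),38)
E
```

```text
top green n 21.8 uv 284.2 241.1 pred 283.0 241.1 depth xyz [ 0.3845 -0.0112  0.0172] plane [ 0.3847 -0.0112  0.014 ] track-y depth/plane mm -65.6 -65.6
top white n 8.4 uv 283.2 234.3 pred 282.7 235.5 depth xyz [ 0.4045 -0.009   0.0247] plane [ 0.4048 -0.009   0.021 ] track-y depth/plane mm -66.2 -66.2
side green n 15.9 uv 259.7 260.8 pred 259.9 260.6 depth xyz [ 0.3827 -0.011   0.0168] plane [ 0.3839 -0.0082  0.014 ] track-y depth/plane mm -65.1 -62.5
side white n 15.4 uv 266.2 255.3 pred 265.2 256.7 depth xyz [ 0.4046 -0.0062  0.0232] plane [ 0.4056 -0.0039  0.021 ] track-y depth/plane mm -63.4 -61.3
pos [ 0.4285 -0.0043  0.247 ] yaw 98.12 q6 -1.89 t 12.55 | delta [-0.358  0.005 -0.007] turn z 2.004
```

```bash
python3 - <<'E'
from h import *
obs=measure(["pointer","grip","carriage","turntable","handle_mid","red_jar","track"],2)
f=fit(obs,(.57,.018,.142,0,0,0,-.9));p=f.x;print(p.round(4),np.degrees(p[[2,6]]),len(obs))
for c in("top","side"):
    try:print(c,fit([o for o in obs if o[1]==c],(.57,.018,.142,0,0,0,-.9)).x[[0,1,2,3,6]].round(4))
    except Exception as e:print(e)
for q in("handle_mid","red_jar","turntable","carriage"):print(q,[(c,x.round(4).tolist()) for k,c,x in obs if k==q])
go((*p[:2],.22),np.degrees(p[6])+90)
E
```

```text
[ 0.5696  0.0134  0.1189 -0.0023  0.0336  0.     -0.8853] [  6.81353414 -50.72488901] 22
top [ 0.5682 -0.0081 -0.0177  1.0692 -0.4604]
side [ 5.695e-01  1.510e-02  1.298e-01 -6.000e-04 -8.953e-01]
handle_mid [('top', [0.5915, -0.435, 0.0045]), ('side', [0.5665, 0.015, 0.1696]), ('top', [0.383, -0.0074, 0.0077]), ('side', [0.5695, 0.0154, 0.1686])]
red_jar [('top', [0.6062, -0.0343, 0.1128]), ('side', [0.6098, -0.0348, 0.1127]), ('top', [0.6081, -0.0323, 0.1157]), ('side', [0.6088, -0.0343, 0.1148])]
turntable [('side', [0.5683, 0.0143, 0.0002]), ('side', [0.5689, 0.0116, 0.0008])]
carriage [('top', [0.3837, -0.0094, 0.011]), ('side', [0.3747, 0.4531, -0.0017])]
pos [ 0.4281 -0.0042  0.2461] yaw 98.12 q6 -1.89 t 14.15 | delta [-0.356 -0.006  0.065] turn z 1.961
```

carry_out(delta_pos=[[0,0,0],[-0.1,0,0],[-0.2,0,0],[-0.3,0,0],[-0.355,0,0],[-0.355,0,0],[-0.355,0,0]], turn=[[0,0,0.25],[0,0,0.5],[0,0,0.75],[0,0,1],[0,0,1],[0,0,1],[0,0,1]], claw=[-1,-1,-1,-1,-1,-1,-1])

```text
clock: 14.85
position: [0.5681, 0.0159, 0.2455]
ee_rot: [-0.001, 0.19, 0.982, -0.0]
contact_force: [-0.0, 1.3, -0.8]
width: 0.0853
gripper_force: 0.0
```

carry_out(delta_pos=[[0,0,0],[0,0,0],[0,0,0],[0,0,0],[0,0,0],[0,0,0]], turn=[[0,0,0.25],[0,0,0.5],[0,0,0.75],[0,0,1],[0,0,1],[0,0,1]], claw=[-1,-1,-1,-1,-1,-1])

```text
clock: 15.45
position: [0.5676, 0.0158, 0.2465]
ee_rot: [-0.0, 0.436, 0.9, 0.0]
contact_force: [0.5, -0.1, 0.1]
width: 0.0854
gripper_force: 0.0
```

```bash
python3 - <<'E'
from h import *
obs=measure(["handle_mid","red_jar","handle","turntable"],3,("side",))
for q in("handle_mid","handle","turntable","red_jar"):
  a=np.array([x for k,c,x in obs if k==q and abs(x[0]-.58)<.06]);print(q,len(a),np.median(a,0).round(4))
d=manip.get_image("side");cv2.imwrite("pics/s3.png",cv2.resize(d["image"][150:300,200:400,::-1],None,fx=4,fy=4))
go((.5705,.0163,.151),38.3)
E
```

```text
handle_mid 3 [0.5714 0.0146 0.168 ]
handle 3 [0.5688 0.0171 0.1498]
turntable 3 [0.5698 0.0139 0.0011]
red_jar 3 [ 0.6083 -0.0336  0.1156]
pos [0.5687 0.0158 0.2461] yaw 38.12 q6 -0.76 t 16.25 | delta [-0.002  0.004  0.238] turn z -0.006
```

View pics/s3.png

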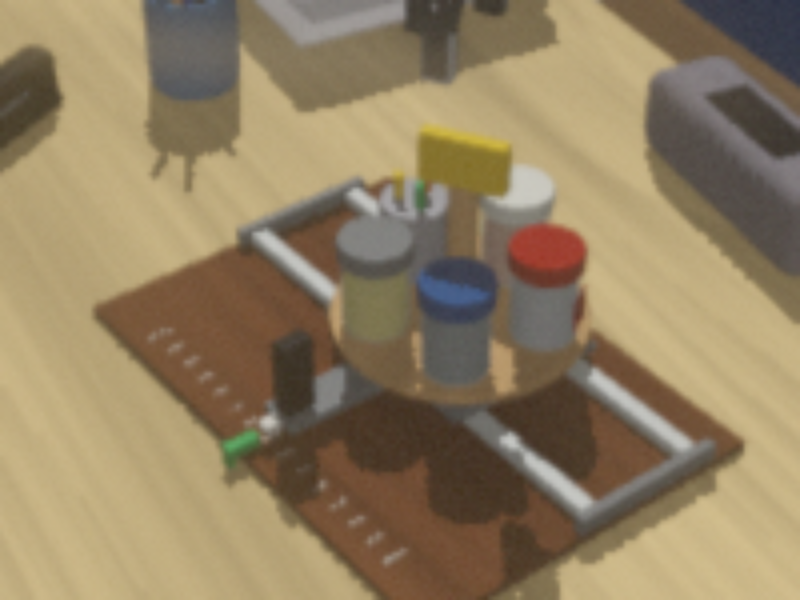

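The crop shows the bar clear of the gripper at (465,160), and the pointer (270,423) behind the clip (242,446). I descend and grip the bar.

carry_out(delta_pos=[[-0.003,0.002,0.06],[-0.003,0.002,0.12],[-0.003,0.002,0.18],[-0.003,0.002,0.235],[-0.003,0.002,0.235],[-0.003,0.002,0.235],[-0.003,0.002,0.235],[-0.003,0.002,0.235],[-0.003,0.002,0.235],[-0.003,0.002,0.235],[-0.003,0.002,0.235],[-0.003,0.002,0.235]], turn=[[0,0,0],[0,0,0],[0,0,0],[0,0,0],[0,0,0],[0,0,0],[0,0,0],[0,0,0],[0,0,0],[0,0,0],[0,0,0],[0,0,0]], claw=[-1,-1,-1,-1,-1,1,1,1,1,1,1,1], force=40)

```text
clock: 17.45
position: [0.5715, 0.0157, 0.1531]
ee_rot: [0.002, 0.437, 0.899, 0.001]
contact_force: [4.7, 2.2, 3.0]
width: 0.0135
gripper_force: 44.2
```

```bash
python3 - <<'E'
from h import *
s=manip.get_state();print(s["contact_force"].round(1),s["moment"].round(2),s["width"],s["gripper_force"])
clip_ptr(.1421,pt=(.401,-.0075))
go((.5705,.0163,.151),-81.86)
E
```

```text
[4.7 2.2 3. ] [ 0.18 -0.22 -0.01] 0.013518496895859142 44.15329992771149
top green none
top white none
side green n 15.6 uv 259.8 260.7 pred 259.9 260.6 depth xyz [ 0.383  -0.0106  0.0165] plane [ 0.3841 -0.008   0.014 ] track-y depth/plane mm -64.7 -62.4
side white n 16.1 uv 266.2 255.4 pred 265.2 256.7 depth xyz [ 0.4043 -0.0072  0.024 ] plane [ 0.4056 -0.0041  0.021 ] track-y depth/plane mm -64.4 -61.5
pos [0.5715 0.0157 0.153 ] yaw 38.12 q6 -0.76 t 17.55 | delta [ 0.003 -0.001  0.005] turn z 3.999
```

carry_out(delta_pos=[[0,0,0],[0,0,0],[0,0,0],[0,0,0],[0,0,0],[0,0,0]], turn=[[0,0,0.15],[0,0,0.35],[0,0,0.55],[0,0,0.75],[0,0,0.9],[0,0,1]], claw=[1,1,1,1,1,1], force=50)

```text
clock: 18.15
position: [0.5711, 0.0155, 0.153]
ee_rot: [0.001, 0.656, 0.755, 0.001]
contact_force: [3.1, 1.5, 5.7]
width: 0.0132
gripper_force: 48.9
```

carry_out(delta_pos=[[0,0,0],[0,0,0],[0,0,0],[0,0,0],[0,0,0],[0,0,0],[0,0,0]], turn=[[0,0,0.15],[0,0,0.35],[0,0,0.55],[0,0,0.75],[0,0,0.9],[0,0,1],[0,0,1]], claw=[1,1,1,1,1,1,1])

```text
clock: 18.85
position: [0.5706, 0.0156, 0.153]
ee_rot: [0.0, 0.829, 0.56, 0.001]
contact_force: [2.8, 2.2, 5.6]
width: 0.0136
gripper_force: 49.0
```

```bash
python3 - <<'E'
from h import *
s=manip.get_state();print(s["contact_force"].round(1),s["moment"].round(2),s["width"],s["gripper_force"])
clip_ptr(.1421,pt=(.401,-.0075))
go((.5705,.0163,.151),-81.86)
E
```

```text
[2.8 2.2 5.6] [ 0.32 -0.1   0.04] 0.013598942027623944 49.02682721614838
top green none
top white none
side green n 15.1 uv 259.6 260.8 pred 259.9 260.6 depth xyz [ 0.3819 -0.0123  0.0183] plane [ 0.3837 -0.008   0.014 ] track-y depth/plane mm -66.3 -62.3
side white n 16.2 uv 266.2 255.4 pred 265.2 256.7 depth xyz [ 0.4046 -0.0064  0.0233] plane [ 0.4056 -0.0041  0.021 ] track-y depth/plane mm -63.7 -61.5
pos [0.5706 0.0156 0.153 ] yaw -21.88 q6 0.29 t 18.95 | delta [ 0.001 -0.001  0.005] turn z 1.999
```

Forces stay low and the carriage has not moved, so I continue the turn.

carry_out(delta_pos=[[0,0,0],[0,0,0],[0,0,0],[0,0,0],[0,0,0],[0,0,0]], turn=[[0,0,0.15],[0,0,0.35],[0,0,0.55],[0,0,0.75],[0,0,0.9],[0,0,1]], claw=[1,1,1,1,1,1])

```text
clock: 19.55
position: [0.5702, 0.0159, 0.153]
ee_rot: [-0.0, 0.946, 0.325, 0.001]
contact_force: [1.8, 2.5, 7.0]
width: 0.0135
gripper_force: 49.2
```

carry_out(delta_pos=[[0,0,0],[0,0,0],[0,0,0],[0,0,0],[0,0,0],[0,0,0],[0,0,0],[0,0,0]], turn=[[0,0,0.15],[0,0,0.35],[0,0,0.55],[0,0,0.75],[0,0,0.9],[0,0,1],[0,0,1],[0,0,1]], claw=[1,1,1,1,1,1,1,1])

```text
clock: 20.35
position: [0.5701, 0.0161, 0.153]
ee_rot: [-0.001, 0.997, 0.071, 0.0]
contact_force: [1.4, 3.7, 6.1]
width: 0.0137
gripper_force: 49.2
```

```bash
python3 - <<'E'
from h import *
s=manip.get_state();print(s["contact_force"].round(1),s["moment"].round(2),s["width"],s["gripper_force"])
clip_ptr(.1421,pt=(.401,-.0075))
obs=measure(["red_jar","grip","pointer","marker","turntable"],4,("side",))
for q in("red_jar","grip","pointer","marker","turntable"):
  a=np.array([x for k,c,x in obs if k==q]);print(q,len(a),len(a) and np.median(a,0).round(4),len(a) and a.std(0).round(4))
for c in("top","side"):
  d=manip.get_image(c);cv2.imwrite(f"pics/{c}4.png",cv2.resize(d["image"][170:290,210:370,::-1],None,fx=5,fy=5) if c=="side" else cv2.resize(d["image"][130:270,210:370,::-1],None,fx=4,fy=4))
go((.5705,.0163,.151),-81.86)
E
```

```text
[1.4 3.7 6.1] [ 0.42  0.02 -0.04] 0.01369947187981301 49.24875497817993
top green none
top white none
side green n 15.2 uv 259.6 260.8 pred 259.9 260.6 depth xyz [ 0.3829 -0.01    0.0158] plane [ 0.3837 -0.0081  0.014 ] track-y depth/plane mm -64.1 -62.4
side white n 15.8 uv 266.3 255.4 pred 265.2 256.7 depth xyz [ 0.4047 -0.0071  0.0237] plane [ 0.4059 -0.0043  0.021 ] track-y depth/plane mm -64.3 -61.8
red_jar 4 [0.5085 0.006  0.1143] [0.0019 0.0012 0.0017]
grip 4 [ 4.264e-01 -2.000e-04  7.000e-02] [0.001  0.0012 0.0013]
pointer 4 [ 0.4016 -0.0107  0.0221] [0.0011 0.0013 0.0012]
marker 4 [ 0.3859 -0.0088  0.0063] [0.0012 0.0011 0.0009]
turntable 4 [0.5696 0.0134 0.001 ] [0.0013 0.0011 0.0015]
pos [0.5701 0.0162 0.153 ] yaw -81.89 q6 1.33 t 21.75 | delta [ 0.001 -0.     0.005] turn z -0.001
```

View pics/side4.png

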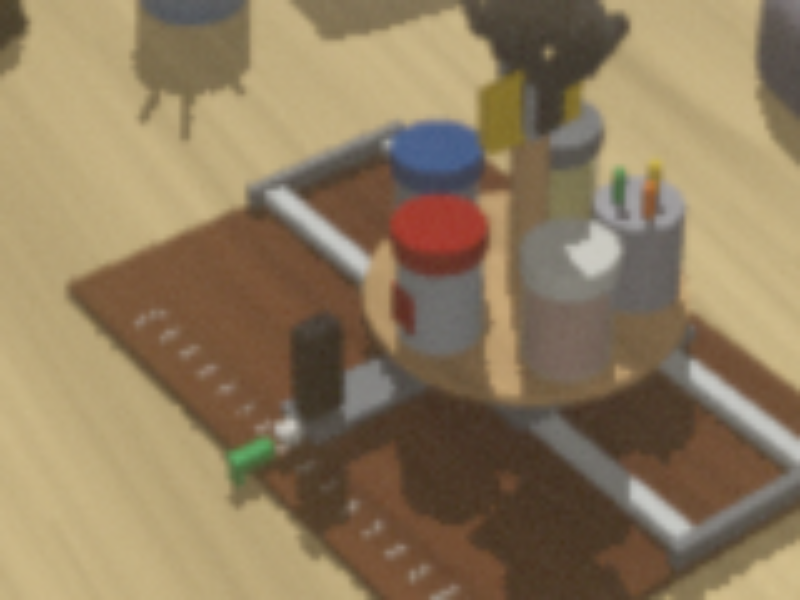

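The side crop shows the red jar (438,275) straight behind the black grip (318,365), with the pointer (287,430) at the clip (252,457). To settle the last mm, I match box models of the clip and pointer to the image.

```bash
python3 - <<'E'
from h import *
from scipy.optimize import minimize
a=.1421;ex=np.array([np.cos(a),np.sin(a)]);ey=np.array([-ex[1],ex[0]])
def cen(d,c,lx,z0,z1,sx):  # projected silhouette centroid of 10 mm wide box
    P=np.array([[*(c+i*sx/2*ex+j*.005*ey),z] for i in(-1,1) for j in(-1,1) for z in(z0,z1)])
    T=d["world_to_cam"];q=P@T[:3,:3].T+T[:3,3];uv=np.c_[d["fx"]*q[:,0]/q[:,2]+d["cx"],d["fy"]*q[:,1]/q[:,2]+d["cy"]].astype(np.float32)
    m=cv2.moments(cv2.convexHull(uv));return np.array([m["m10"],m["m01"]])/m["m00"]
for c in("top","side"):
  d=manip.get_image(c);T=d["world_to_cam"];print(c,"cam at",(-T[:3,:3].T@T[:3,3]).round(2))
  for f,r in((f"pics/{c}0.png",0),)+(((None,1),) if c=="side" else ()):
    im=cv2.imread(f)[:,:,::-1] if f else d["image"]
    h=cv2.cvtColor(np.ascontiguousarray(im),cv2.COLOR_RGB2HSV).astype(int);H,S,V=h[...,0],h[...,1],h[...,2]
    G=np.clip((S-60)/80,0,1)*((H>40)&(H<90));W=np.clip((V-110)/70,0,1)*np.clip((110-S)/50,0,1)
    out=[]
    for w,p,box,rad in((G,np.array([.3846,-.0085]),(.008,.018,.026),10),(W,np.array([.408,-.0055])-(0 if r else .0913)*ey,(.018,.024,.014),4.5)):
        uv0=cen(d,p,0,*box);vv,uu=np.mgrid[:420,:560];w=w*(np.hypot(uu-uv0[0],vv-uv0[1])<rad)
        m=np.array([(w*uu).sum(),(w*vv).sum()])/w.sum()
        s=minimize(lambda x:((cen(d,x,0,*box)-m)**2).sum(),p,method="Nelder-Mead",options=dict(xatol=1e-5,fatol=1e-6)).x
        out.append(s@ey);print(" ",f,s.round(4),round(w.sum(),1))
    print("  pointer-clip now, mm",1000*(out[1]-out[0]+(0 if r else .0913)))
E
```

```text
top cam at [ 0.31 -0.01  1.18]
  pics/top0.png [ 0.3846 -0.0111] 26.0
  pics/top0.png [ 0.4188 -0.1001] 11.1
  pointer-clip now, mm -1.5610572862803234
side cam at [ 0.03 -0.87  0.87]
  pics/side0.png [ 0.3835 -0.0076] 25.4
  pics/side0.png [ 0.4206 -0.0947] 16.3
  pointer-clip now, mm -0.18699943594994994
  None [ 0.3833 -0.0082] 26.8
  None [ 0.4065 -0.0048] 18.3
  pointer-clip now, mm 0.11797912093356594
```

The pointer is within about 1 mm of the clip and the jar lies along the track's x axis. I firm up the grip, let it settle and hand in.

carry_out(delta_pos=[[0,0,0],[0,0,0],[0,0,0],[0,0,0],[0,0,0]], turn=[[0,0,0],[0,0,0],[0,0,0],[0,0,0],[0,0,0]], claw=[1,1,1,1,1], force=60)

```text
clock: 22.35
position: [0.5701, 0.0161, 0.153]
ee_rot: [-0.001, 0.997, 0.071, 0.0]
contact_force: [2.2, 3.7, 6.0]
width: 0.0138
gripper_force: 58.6
```

```bash
python3 -c "
from rig import manip
s=manip.get_state();print(s['position'],s['contact_force'],s['width'],s['gripper_force'])
print(manip.sign_off())"
```

```text
[0.57007347 0.01612804 0.15304324] [2.22714738 3.67904831 5.99700482] 0.013841740674512425 58.57334017753601
the job is handed in; nothing more can be done
None
```

I handed the job in at about 22 s: the pointer measured within 2 mm of the green clip, the red-lidded jar faces front to within about 1°, and the arm still grips the yellow handle at about 59 N; I got no verdict back.

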